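Clamp a soap bar in the ratchet jig

TASK

Clamp the single flat soap bar in the aluminium jig for sleeving. Set the bar flat on the narrow loading tongue, then push it along the channel from behind until it is fully home, so that its own front edge lifts the gravity catch and the catch drops behind it. Then turn the ratchet knob clockwise, letting go and taking it afresh as often as needed, until its pointer stands at the upright rib, with the pawl dropped into that notch and the pad bearing on the bar: no notch less and none further. Keep the gripper off the catch and the pawl, and leave the glue stick and the tape roll where they are.

Things in the scene. Friction and masses are not known exactly. Their poses are not given: they have to be found in the camera images.
- clamp_jig: Fixed aluminium jig on an 8 mm base plate. Jig frame: x inwards along the soap channel, y to its left, z up, z 0 on the table; offsets below are in it, mm. Channel: fence face y -35.5, entry guide face y +36, both to z 28, flared ends out to x -42, y +-49; end stop face x 82. Base x -22..100, y -55..180. Only the knob stands above z 54 (lifted catch: 65).
- tongue (a point): Middle of the top of the loading tongue, at jig (-84, 0, 8): where to set the bar, centred, its 80 mm length along jig x. Tongue 60 wide, x -128 to -22; no walls beside it before x -42, so fingers fit there but not farther in. Set the bar from above with its front edge at x -40 or less (centre -80), clear of the catch, whose noses begin at x -35, z 45.
- bar_home (a point): Where the centre of the bar is when home, jig (42, 0, 21): its tail then at x 2, its front on the end stop; the channel leaves it 3.5 mm of play across. Sliding it in takes 1 or 2 N, more (6 N and up) only once it meets the end stop.
- soap_bar: Wrapped soap bar without sleeve, a block 80 x 68 x 26 mm, 0.13 kg, lying flat on the table. Origin: middle of one 80 x 26 side face. x axis along the 80 mm length, z axis along the 68 mm width into the bar, y axis up. Take it across the 68 mm width.
- bar_centre (a point): Centre of the soap bar, 13 mm above what it lies on (21 mm above the table when on the jig, its top then at 34 mm); axes as the bar's. Either end may go in first.
- gravity_catch (a joint): Catch hinged on the end stop (axis along y at x 90, z 46): two 6 mm round arms over the channel at y -25 and +25, ending in ramped noses at x -35 to -4 that hang down to z 26. 44 mm stay free between them for a pusher. Rad: 0 = down, about 0.08 riding on the bar, 0 again when dropped behind the bar's tail.
- knob_grip (a point): On the knob's vertical axis at jig (42, 120, 62), the height to grip. The knob is a bar 56 long, 14 wide (grip across these 14), z 38 to 74, over a toothed wheel of 42 mm radius (z 20 to 32). The frame turns with the wheel: parallel to the jig's at joint 0; the pointer end lies 255 deg counter-clockwise from its x axis.
- ratchet_wheel (a joint): Wheel and knob, rad, growing clockwise from above. Notches every 30 deg: 0, 0.524, .. ; wanted: 2.094, pointer at the rib. Starts at 0 or 0.524. Let go, a spring (0.07 to 0.25 N m) turns it back to the last notch passed; the pawl drops in 0.02 to 0.06 past a notch. 10 mm of jaw travel a rad: the pad meets a home bar at about 1.6 and presses it with 7 N at 2.094.
- pawl (a joint): Sprung steel pawl on the robot's side of the wheel, from its pin at jig (-4, 80) to the wheel's rim at (4, 120), z 20 to 34. Rad: 0 = down in a notch, up to 0.16 riding over a tooth's crest.
- pointer_tip (a point): Tip of the knob's pointer, a thin black finger 42 mm from the knob's axis, just above the wheel, on the line of the bar.
- rib_mark (a point): Inner top end of the upright steel rib (18 long, 5 wide, up to z 36) on the jig's base left of the wheel, 47 mm from its axis, at 135 deg counter-clockwise from jig x: the mark for the pointer.
- pad: Sprung black pad of the jaw, 44 mm along the channel, z 12 to 32, pressing towards the fence. Its origin lies at the jig's origin when the wheel is at 0 and moves with the pad; its face is at y +48.5 of this frame.
- glue_stick: Bystander: white and orange glue stick, standing, 27 mm round, 97 mm high, origin under its foot.
- tape_roll: Bystander: roll of packing tape lying flat, 108 mm round, 48 mm high, origin under its centre.
There are look-alikes about, which are no part of the job. What is shaped like the soap_bar but purple or yellow is not meant.

How it is judged:
By the outcome, as a careful person would: the job done as asked, in the order asked, and still so for the second after the job is handed in, with the robot touching nothing.
It also fails if it takes over 62 s, if anything falls off the work surface, if the arm or the gripper's body presses on something with over 40 N, if the wrist force passes 120 N, or if a joint passes its speed limit or range.

ROBOT

A 6-joint arm with a two-finger parallel gripper is mounted at the origin on a cart in front of the work surface, level with it; the furniture and walls round the work are solid. World frame = base frame: x ahead of the robot, y to its left, z up, the work surface at z = 0. Lengths are in mm, angles in rad, forces in N, time in s.
With the tool pointing down it reaches from about 375 to 925 mm from the base axis. Payload 5.7 kg.
Tool frame: the origin (TCP) lies on the centre line of the jaws, within the pads' length; the fingertips stand 8 mm ahead of it and the grasp point (between the pads) lies 11 mm behind it; z points along the fingers, y is the line along which they close (so a half turn about z gives the same grasp; the last joint's range is limited). The gripper opens to 88 mm and grips with 3 to 60 N. Pads are 20 mm wide; open, the fingers measure 115 mm over their backs; the gripper's body (75 mm by 178 mm) begins 61 mm behind the grasp point.
Start: joints at [-1.301, 0.359, 1.51, -0, 1.272, -0.115], TCP at [225.207, -556.098, 230.623] pointing down, gripper open.
Joint ranges: [-2.97, 2.97], [-1.01, 2.36], [0.21, 2.38], [-0.96, 4.11], [0.2, 2.71], [-2.98, 2.98]. Speed limits (rad/s): [2.39, 2.39, 3.14, 3.14, 3.14, 3.14].

INTERFACE

Orientations are given as a rotation vector (axis times angle).
In Python, from rig import ctrl gives the robot as it stands. Calls block until the motion is done:
- ctrl.reach(position, orientation): joint-space move of the TCP to a pose.
- ctrl.servo_line(position, rot=None, v=150, force_limit=None): straight line of the TCP; rot=None keeps the orientation; v is the mean speed in mm/s. With force_limit (N) it stops when the force on the tool has changed by that much, and returns True; else False.
- ctrl.movej(angles): joint-space move.
- ctrl.gripper_open() and ctrl.grasp(effort=None): open the fingers fully, or close them until they stop; effort is the grip in N (None keeps the last).
- ctrl.wait(seconds).
- ctrl.solve_ik(position, orientation): joint angles nearest the present ones, or None.
- ctrl.observe(): the state.
- ctrl.read_camera(name): name is "scene" or "top" or "wrist"; returns the picture (384x512x3 uint8, red, green, blue); there is no depth.
- ctrl.camera_info(name): a dict with "K" (3x3 intrinsics, pixels), "R" (3x3) and "t" (3): a world point X has camera coordinates R X + t; the wrist camera has in their place "hand_eye" (4x4, takes a point from camera to tool coordinates, whose origin is the TCP and whose axes are the flange's). Camera axes: x right, y down, z forward; pixel columns grow to the right and rows downward; lengths in mm; the calibration is good to about 2 mm. A picture is of the moment at which its call begins: read the wrist's pose just before it. camera_info takes no time and is no camera call.
A pose or a line that the arm cannot do raises ctrl.IKError and nothing moves.
- ctrl.sign_off(): hands the job in; it is judged then, once.
The state is a dict: "time": time; "q": joint angles; "joint_vel": joint speeds; "tau": joint torques, N m; "eef_pos": TCP position; "ee_rot": TCP orientation; "force": force on the tool from outside, world axes, zero at the start; "wrist_torque": the same for the moment, N m; "opening": finger opening in mm; "gripper_force": force on a finger pad.
Only numpy, scipy, OpenCV 4.12 (cv2) and the standard library are available. Lean on these libraries where they do the work, as an engineer would, in place of code of your own. Each camera call takes 0.05 s, during which the arm holds its last target. There are 200 camera calls.

## Working session

There is one attempt and no reset: what is moved stays moved. The work goes in short steps, each a Python script; the robot and the scene stay as the last script left them, time stands still between calls to the robot, and variables do not carry over. Pictures are saved under pics/ and viewed, at most 10 in all, crops included, and the job is handed in when it is done.

```bash
mkdir -p pics; ls
python3 - <<'E'
from rig import ctrl
import cv2,numpy as np
for n in ("scene","top"):
    im=ctrl.read_camera(n); cv2.imwrite(f"pics/{n}0.png",im[:,:,::-1])
    i=ctrl.camera_info(n); print(n,{k:np.round(v,3).tolist() for k,v in i.items()})
print(ctrl.camera_info("wrist")); o=ctrl.observe(); print(o)
E
```

```text
pics
scene {'K': [[488.017, 0.0, 250.947], [0.0, 488.017, 190.452], [0.0, 0.0, 1.0]], 'R': [[-0.671, -0.742, 0.009], [-0.498, 0.441, -0.747], [0.55, -0.506, -0.665]], 't': [373.824, 283.539, 1386.641]}
top {'K': [[353.066, 0.0, 256.373], [0.0, 353.066, 193.753], [0.0, 0.0, 1.0]], 'R': [[-0.001, -1.0, -0.002], [-0.992, 0.001, -0.128], [0.128, 0.002, -0.992]], 't': [45.757, 516.268, 974.236]}
{'K': array([[279.14162204,   0.        , 256.27117556],
       [  0.        , 279.14162204, 195.83257502],
       [  0.        ,   0.        ,   1.        ]]), 'hand_eye': array([[-5.24678289e-04, -9.68283192e-01, -2.49854729e-01,
         6.83764839e+01],
       [ 9.99999362e-01, -7.57896204e-04,  8.37207292e-04,
        -6.41647040e-01],
       [-1.00001770e-03, -2.49854130e-01,  9.68282972e-01,
        -1.54114279e+02],
       [ 0.00000000e+00,  0.00000000e+00,  0.00000000e+00,
         1.00000000e+00]])}
{'time': 0.1, 'q': array([-1.30108176e+00,  3.59395850e-01,  1.51131227e+00, -1.44369613e-05,
        1.27247405e+00, -1.15132846e-01]), 'joint_vel': array([-0.00061778, -0.00053746, -0.00229777,  0.00138191, -0.00034175,
       -0.00086883]), 'tau': array([-5.80891046e-04, -5.16359997e+01, -2.71403968e+01,  6.76642894e-02,
        2.76255846e-02, -2.85161445e-05]), 'eef_pos': array([ 225.06100742, -555.54890426,  229.92027505]), 'ee_rot': array([-3.08205444e+00, -6.00496935e-01,  2.14285990e-04]), 'force': array([-1.41814813, -0.11099043,  0.53774175]), 'wrist_torque': array([ 0.00393993,  0.00919541, -0.01251894]), 'gripper_force': 0.0, 'opening': 87.70260296979622}
```

View pics/top0.png

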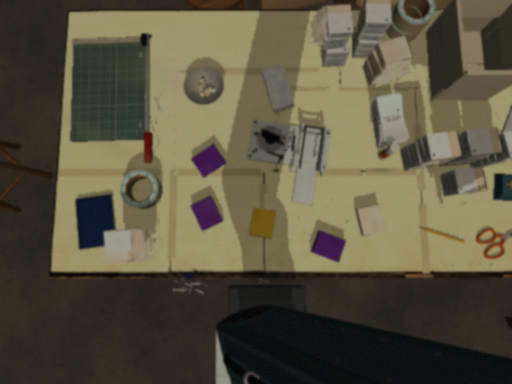

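View pics/scene0.png

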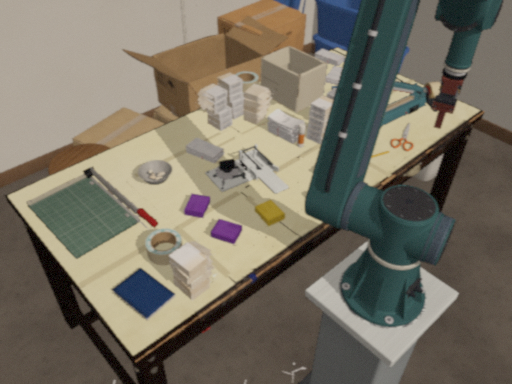

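```bash
cat > h.py <<'E'
from rig import ctrl
import cv2,numpy as np
from scipy.spatial.transform import Rotation as Ro
def rot(yaw):  # tool down, tool x at yaw (deg)
    a=np.radians(yaw); c,s=np.cos(a),np.sin(a)
    return Ro.from_matrix([[c,s,0],[s,-c,0],[0,0,-1]]).as_rotvec()
def wrist(name):
    o=ctrl.observe(); im=ctrl.read_camera("wrist"); i=ctrl.camera_info("wrist")
    T=np.eye(4); T[:3,:3]=Ro.from_rotvec(o["ee_rot"]).as_matrix(); T[:3,3]=o["eef_pos"]
    C=T@i["hand_eye"]; np.savez(f"pics/{name}.npz",C=C,K=i["K"],im=im)
    cv2.imwrite(f"pics/{name}.png",im[:,:,::-1]); return im,C,i["K"]
def load(name):
    d=np.load(f"pics/{name}.npz"); return d["im"],d["C"],d["K"]
def px2w(uv,z,C,K):
    uv=np.atleast_2d(np.array(uv,float)); d=np.c_[uv,np.ones(len(uv))]@np.linalg.inv(K).T@C[:3,:3].T
    o=C[:3,3]; return o+d*((z-o[2])/d[:,2])[:,None]
def w2px(P,C,K):
    P=np.atleast_2d(P); c=(P-C[:3,3])@C[:3,:3]; return (c@K.T)[:,:2]/c[:,2:]
def topcam():
    i=ctrl.camera_info("top"); C=np.eye(4); C[:3,:3]=i["R"].T; C[:3,3]=-i["R"].T@i["t"]; return C,i["K"]
E
python3 - <<'E'
from h import *
C,K=topcam()
b=px2w([[371,220]],26,C,K)[0]; j=px2w([[290,145],[304,190],[313,130]],20,C,K); print(b,j,px2w([[385,150]],60,C,K))
ctrl.reach([b[0],b[1],230],rot(60)); wrist("bar")
ctrl.reach([j[0,0]-20,j[0,1],260],rot(90)); wrist("jig")
print(ctrl.observe()["time"],ctrl.observe()["q"])
a=cv2.imread("pics/bar.png");c=cv2.imread("pics/jig.png")
cv2.imwrite("pics/jigbig.png",cv2.resize(c,(800,600),interpolation=cv2.INTER_CUBIC))
E
```

```text
[ 441.50760112 -280.86460929   26.        ] [[ 662.52034192  -53.99784109   20.        ]
 [ 528.77398345  -92.72526465   20.        ]
 [ 707.95799833 -122.63831036   20.        ]] [[ 636.72955491 -317.75562398   60.        ]]
2.6833 [-1.93166573e-01  4.00226034e-01  1.37068106e+00 -6.67780616e-04
  1.37140858e+00 -1.90903129e-01]
```

View pics/jigbig.png

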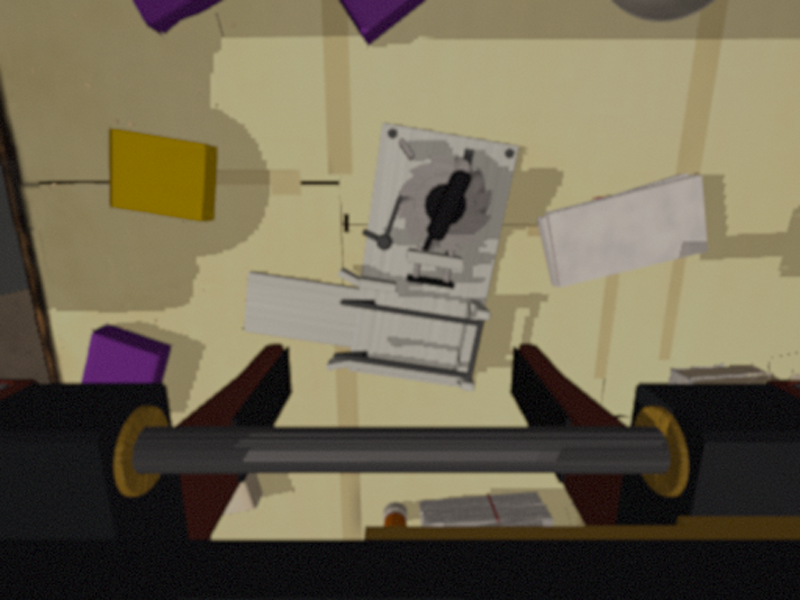

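View pics/bar.png

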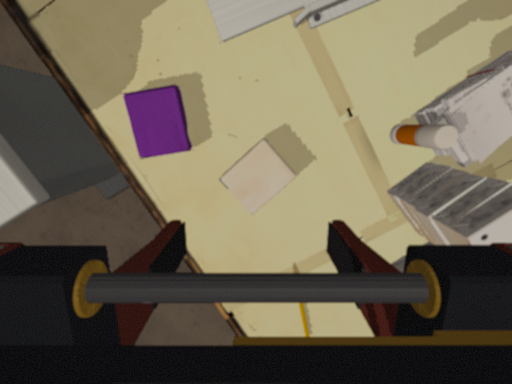

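```bash
cat >> h.py <<'E'
def fit(J,W):  # jig xy -> world xy rigid
    J=np.array(J,float);W=np.array(W)[:,:2];a=J-J.mean(0);b=W-W.mean(0)
    th=np.arctan2((a[:,0]*b[:,1]-a[:,1]*b[:,0]).sum(),(a*b).sum());R=np.array([[np.cos(th),-np.sin(th)],[np.sin(th),np.cos(th)]])
    t=W.mean(0)-R@J.mean(0); return th,t,np.linalg.norm((J@R.T+t)-W,axis=1)
E
python3 - <<'E'
from h import *
im,C,K=load("jig")
uv=np.array([(385,124),(523,147),(472,388),(250,271),(243,328)])/1.5625
g=cv2.cvtColor(im,cv2.COLOR_RGB2GRAY)
J=[(-22,180),(100,180),(100,-55),(-128,30),(-128,-30)]
W=px2w(uv,8,C,K); th,t,r=fit(J,W); print("jig",np.degrees(th),t,r)
im,C,K=load("bar"); hsv=cv2.cvtColor(im,cv2.COLOR_RGB2HSV)
print(hsv[176,258],hsv[200,330],hsv[145,268],hsv[165,300])
s=hsv[:,:,1]; sub=np.zeros(s.shape,np.uint8); sub[125:230,205:310]=1
m=((s<75)&(hsv[:,:,2]>120)&(sub>0)).astype(np.uint8)
m=cv2.morphologyEx(m,cv2.MORPH_OPEN,np.ones((3,3)))
c=max(cv2.findContours(m,0,2)[0],key=cv2.contourArea)[:,0]
print(cv2.contourArea(c),cv2.minAreaRect(c))
w=px2w(c,26,C,K); print(cv2.minAreaRect(w[:,:2].astype(np.float32)),cv2.boxPoints(cv2.minAreaRect(w[:,:2].astype(np.float32))))
cr=cv2.resize(im[120:235,200:315],(575,575),interpolation=2)[:,:,::-1].copy()
mm=cv2.resize(m[120:235,200:315],(575,575),interpolation=0)
cv2.drawContours(cr,cv2.findContours(mm,0,2)[0],-1,(0,0,255),1); cv2.imwrite("pics/barc.png",cr)
E
```

```text
jig -9.504508175208384 [ 621.55424926 -107.8793538 ] [2.22294805 1.03452289 3.03640385 0.41690824 3.22974309]
[ 18  57 184] [ 25  70 183] [ 18  63 165] [ 22  80 147]
7867.5 ((257.0, 177.0), (104.0, 104.0), 90.0)
((441.37005615234375, -284.15179443359375), (137.8834991455078, 142.23797607421875), 59.875972747802734) [[ 345.2563  -308.0896 ]
 [ 468.28375 -379.4751 ]
 [ 537.4838  -260.214  ]
 [ 414.45636 -188.82849]]
```

View pics/barc.png

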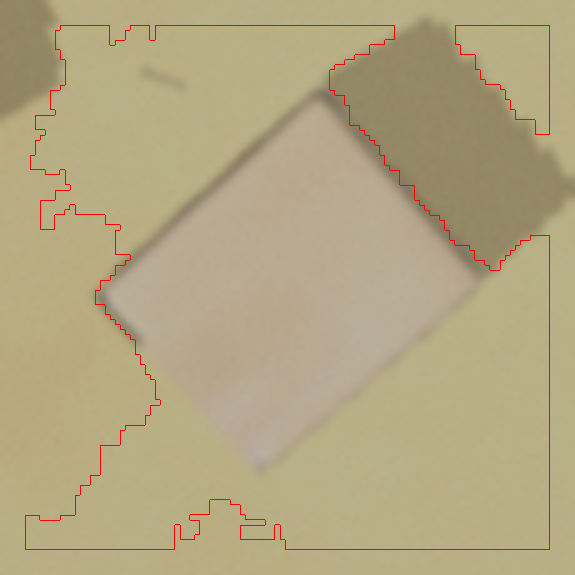

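Run:
```python
from h import *
im,C,K=load("bar")
uv=np.array([(107,291),(319,97),(478,278),(262,470)])/5.-.4+[200,120]
w=px2w(uv,26,C,K)[:,:2]; print(w, [np.linalg.norm(w[i]-w[i-1]) for i in range(4)], w.mean(0))
hsv=cv2.cvtColor(im,cv2.COLOR_RGB2HSV); h=hsv[:,:,0]
m=np.zeros(h.shape,np.uint8); m[125:230,205:310]=((h<21)&(hsv[:,:,2]>120))[125:230,205:310]
m=cv2.morphologyEx(m,cv2.MORPH_OPEN,np.ones((3,3)))
c=max(cv2.findContours(m,0,2)[0],key=cv2.contourArea)[:,0]
print(cv2.minAreaRect(px2w(c,26,C,K)[:,:2].astype(np.float32)))
d=w[1]-w[0]+w[2]-w[3]; print(np.degrees(np.arctan2(d[1],d[0])))
```

```text
[[ 401.79446481 -258.65149177]
 [ 474.21913978 -243.27017017]
 [ 487.09670105 -304.14377333]
 [ 412.00504549 -321.24201303]] [np.float64(63.417894229338465), np.float64(74.03997973386889), np.float64(62.22079351649932), np.float64(77.01367758775467)] [ 443.77883778 -281.82686207]
((443.6387023925781, -281.4355773925781), (80.32843780517578, 66.12693786621094), 11.777324676513672)
12.417038810538548
```

Run:
```python
from h import *
ctrl.gripper_open()
ctrl.reach([443.7,-281.6,70],rot(12)); 
ctrl.servo_line([443.7,-281.6,12],v=120)
ctrl.grasp(25); o=ctrl.observe(); print(o["opening"],o["gripper_force"],o["eef_pos"])
ctrl.servo_line([443.7,-281.6,90],v=200)
th=np.radians(-9.5); R=np.array([[np.cos(th),-np.sin(th)],[np.sin(th),np.cos(th)]]); t=np.array([621.5,-108])
p=R@[-84,0]+t; ctrl.reach([*p,160],rot(-9.5))
im,C,K=wrist("near"); o=ctrl.observe(); print(o["opening"],o["time"],o["force"])
cv2.imwrite("pics/nearbig.png",cv2.resize(im[:,:,::-1],(800,600),interpolation=2))
```

```text
68.38366376080948 25.001490712165833 [ 444.09848654 -281.94480086   12.64774847]
68.35899509943245 6.8 [-0.488387    0.08453558 -1.57922407]
```

View pics/nearbig.png

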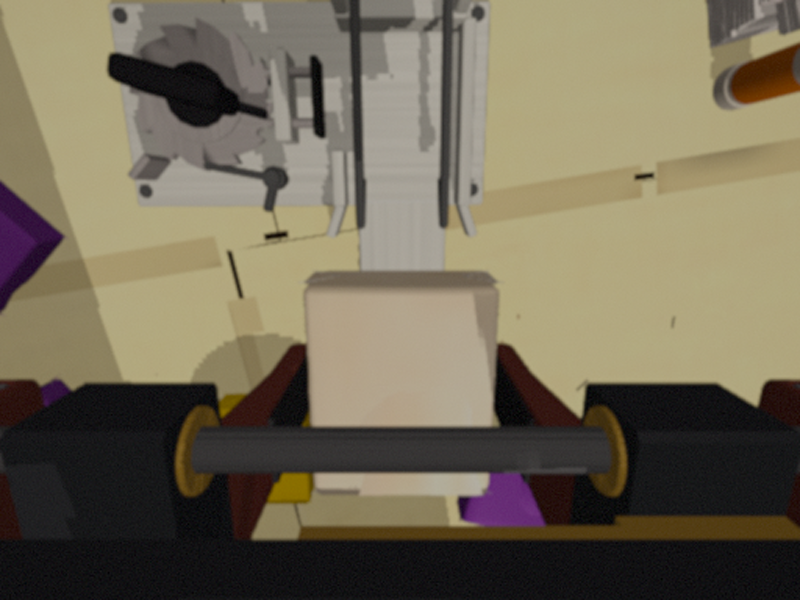

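```bash
python3 - <<'E'
from h import *
im,C,K=load("near")
s=1.5625
uv=(np.array([(138,206),(482,203),(110,4),(491,2)])+.5)/s-.5
W=px2w(uv,8,C,K); J=[(-22,180),(-22,-55),(100,180),(100,-55)]
th,t,r=fit(J,W); print(np.degrees(th),t,r)
R=np.array([[np.cos(th),-np.sin(th)],[np.sin(th),np.cos(th)]])
# tongue check + knob axis + screws etc.
e=(px2w((np.array([(360,250),(444,250)])+.5)/s-.5,8,C,K)[:,:2]-t)@R; print("tongue",e)
k=(px2w((np.array([(198,95),(265,113),(110,62)])+.5)/s-.5,34,C,K)[:,:2]-t)@R; print("knob",k)
b=(px2w((np.array([(308,290),(497,288)])+.5)/s-.5,165,C,K)[:,:2]-t)@R; print("bar",b)
def proj(j): return (w2px(np.c_[np.array(j)[:,:2]@R.T+t,np.array(j)[:,2]],C,K)+.5)*s-.5
print(proj([(42,120,74),(42-28*np.cos(np.radians(75)),120-28*np.sin(np.radians(75)),74),(-42,49,28),(-42,-49,28),(-128,0,8)]))
E
python3 - <<'E'
import cv2; im=cv2.imread("pics/near.png")
cv2.imwrite("pics/nearcrop.png",cv2.resize(im[0:185,60:330],(800,548),interpolation=2))
E
```

```text
-9.207374835276017 [ 618.1872531 -108.49995  ] [0.590651   1.86613819 2.02961198 1.18773362]
tongue [[-52.01023265  29.83944009]
 [-52.27487496 -28.78524537]]
knob [[ 42.45094283 119.75354848]
 [ 32.5225706   81.33671304]
 [ 60.07981497 168.25543825]]
bar [[-45.87200506  33.63330051]
 [-45.46550538 -31.73111069]]
[[161.50578659  78.54935906]
 [217.51255308  94.19378675]
 [327.22855686 238.60086867]
 [478.53584692 237.91704871]
 [403.08670714 352.28929415]]
```

View pics/nearcrop.png

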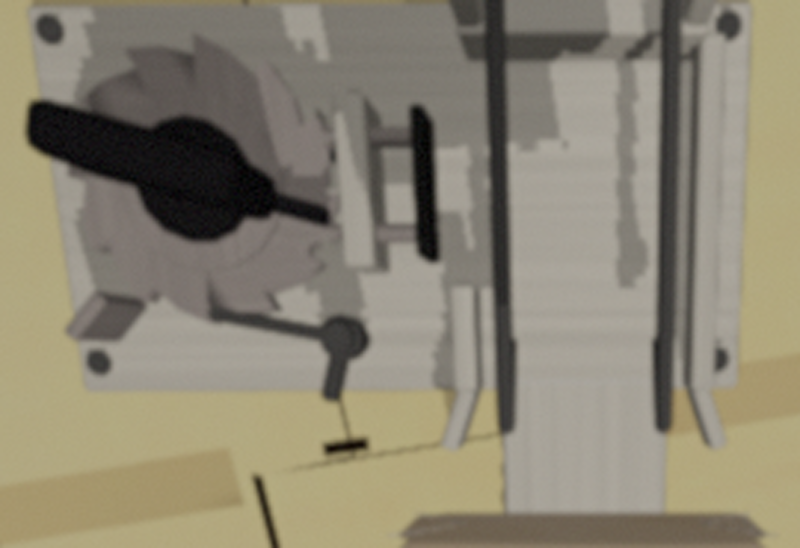

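```bash
cat >> h.py <<'E'
TH=-9.3; T0=np.array([618.4,-108.4])
def j2w(x,y,z):
    a=np.radians(TH); return [T0[0]+x*np.cos(a)-y*np.sin(a),T0[1]+x*np.sin(a)+y*np.cos(a),z]
def w2j(p):
    a=np.radians(TH); d=np.array(p[:2])-T0; return np.round([d[0]*np.cos(a)+d[1]*np.sin(a),-d[0]*np.sin(a)+d[1]*np.cos(a),p[2]],1)
def st(tag=""):
    o=ctrl.observe(); a=np.radians(TH);f=o["force"]; print(tag,round(o["time"],1),"jig",w2j(o["eef_pos"]),"F along x",round(f[0]*np.cos(a)+f[1]*np.sin(a),1),np.round(f,1),"tq",np.round(o["wrist_torque"],2),"open",round(o["opening"],1),"pad",round(o["gripper_force"],1))
E
python3 - <<'E'
from h import *
r=rot(TH)
ctrl.servo_line(j2w(-84,0,40),r,v=120); st()
print(ctrl.servo_line(j2w(-84,0,20.5),v=40,force_limit=4)); st("set")
ctrl.gripper_open(); st("open")
ctrl.servo_line(j2w(-84,0,60),v=150)
ctrl.servo_line(j2w(-155,0,60),v=200)
ctrl.grasp(20)
im,C,K=wrist("set")
hsv=cv2.cvtColor(im,cv2.COLOR_RGB2HSV);print(hsv[60:200:14,256].tolist())
ctrl.servo_line(j2w(-155,0,20),v=150); st("behind")
E
```

```text
8.0 jig [-83.4  -0.2  40.6] F along x 0.0 [ 0.   0.1 -2. ] tq [0.06 0.02 0.02] open 68.2 pad 25.0
True
set 8.4 jig [-84.3   0.1  20.5] F along x -0.0 [-0.1 -0.3  2.8] tq [ 0.14 -0.02 -0.03] open 68.2 pad 25.0
open 9.0 jig [-84.9   0.1  20.4] F along x 0.4 [0.4 0.2 0.2] tq [-0.01  0.01  0.  ] open 87.9 pad 0.0
[[19, 51, 181], [21, 46, 181], [20, 49, 182], [20, 51, 181], [21, 49, 181], [18, 57, 182], [17, 60, 161], [17, 70, 143], [17, 67, 144], [23, 77, 182]]
behind 11.7 jig [-1.556e+02  1.000e-01  1.970e+01] F along x -0.0 [0.1 1.1 0. ] tq [ 0.07  0.04 -0.04] open 0.4 pad 0.0
```

Run:
```python
from h import *
for x,v,f in [(-100,80,None),(-60,60,8),(-30,60,8)]:
    h=ctrl.servo_line(j2w(x,0,20),v=v,force_limit=f); st(h)
im,C,K=wrist("mid"); cv2.imwrite("pics/midc.png",cv2.resize(im[:,:,::-1],(800,600),interpolation=2))
```

```text
False 12.5 jig [-100.1    0.    20. ] F along x -0.4 [-0.4  0.4 -0.4] tq [-0.01  0.06 -0.03] open 0.7 pad 0.0
False 13.4 jig [-60.1   0.   19.9] F along x -0.2 [-0.2  0.2  0.5] tq [ 0.05 -0.02 -0.03] open 0.3 pad 0.0
False 14.0 jig [-29.7   0.   20. ] F along x -0.2 [-0.2  0.  -0.4] tq [ 0.02  0.05 -0.01] open 0.5 pad 0.0
```

View pics/midc.png

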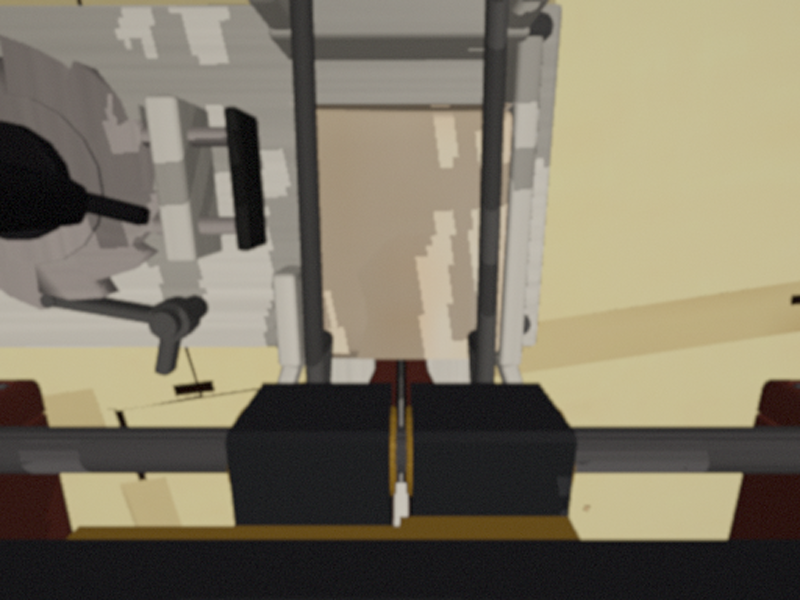

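Run:
```python
from h import *
h=ctrl.servo_line(j2w(-14,0,20),v=40,force_limit=7); st(h)
for x in np.arange(-12,3,2.):
    h=ctrl.servo_line(j2w(x,0,20),v=20,force_limit=7); st(h)
    if h: break
```

```text
False 14.6 jig [-13.7  -0.   20. ] F along x -0.7 [-0.6  0.2 -0.7] tq [ 0.1   0.07 -0.05] open 0.7 pad 0.0
False 14.9 jig [-11.9   0.   20. ] F along x -0.6 [-0.5  0.8  0.5] tq [0.06 0.05 0.01] open 0.2 pad 0.0
False 15.1 jig [-9.8 -0.  20. ] F along x 0.1 [0.2 0.7 0.2] tq [ 0.06 -0.03  0.01] open 0.6 pad 0.0
False 15.4 jig [-9.2  0.  19.8] F along x -4.3 [-4.3  0.4  3.4] tq [ 0.08  0.74 -0.01] open 0.1 pad 2.2
False 15.6 jig [-9.1  0.1 19.6] F along x -9.0 [-8.9  1.3  5.5] tq [ 0.08  1.39 -0.02] open 0.7 pad 4.3
False 15.9 jig [-9.2  0.2 19.3] F along x -12.2 [-12.2   0.9   9. ] tq [ 0.13  1.99 -0.01] open 0.2 pad 6.3
False 16.1 jig [-9.1  0.3 19.1] F along x -16.8 [-16.8   1.4  12.1] tq [0.2  2.59 0.02] open 0.4 pad 8.3
False 16.4 jig [-9.2  0.4 18.9] F along x -20.7 [-20.7   1.5  15.8] tq [0.26 3.16 0.01] open 0.7 pad 10.3
False 16.6 jig [-9.2  0.4 18.7] F along x -24.6 [-24.6   1.9  17.9] tq [ 0.28  3.82 -0.04] open 0.7 pad 12.4
```

Run:
```python
from h import *
ctrl.servo_line(j2w(-16,0,20),v=60); st()
ctrl.servo_line(j2w(-20,0,130),v=250)
im,C,K=wrist("home"); st()
# project expectations: arm tail-nose, bar tail at z34
s=800/300
def pj(*p): return np.round(w2px([j2w(*p)],C,K)[0],1)
print("bar tail",pj(2,-34,34),pj(2,34,34),"front",pj(82,0,34),"nose end",pj(-35,25,45),"knob top",pj(42,120,74),"hub",pj(42,120,36))
cv2.imwrite("pics/homec.png",cv2.resize(im[0:285,0:380,::-1],(800,600),interpolation=2))
```

```text
17.1 jig [-14.8  -0.1  20.3] F along x 0.4 [ 0.4 -0.1  0.2] tq [0.03 0.07 0.07] open 0.5 pad 0.0
 17.7 jig [-2.080e+01  1.000e-01  1.286e+02] F along x -0.7 [-0.7  0.  -0.5] tq [0.09 0.   0.04] open 0.6 pad 0.0
bar tail [294.4 176.3] [219.5 176.4] front [257.  82.] nose end [229.3 219. ] knob top [ 93.3 132.6] hub [118.2 131.2]
```

View pics/homec.png

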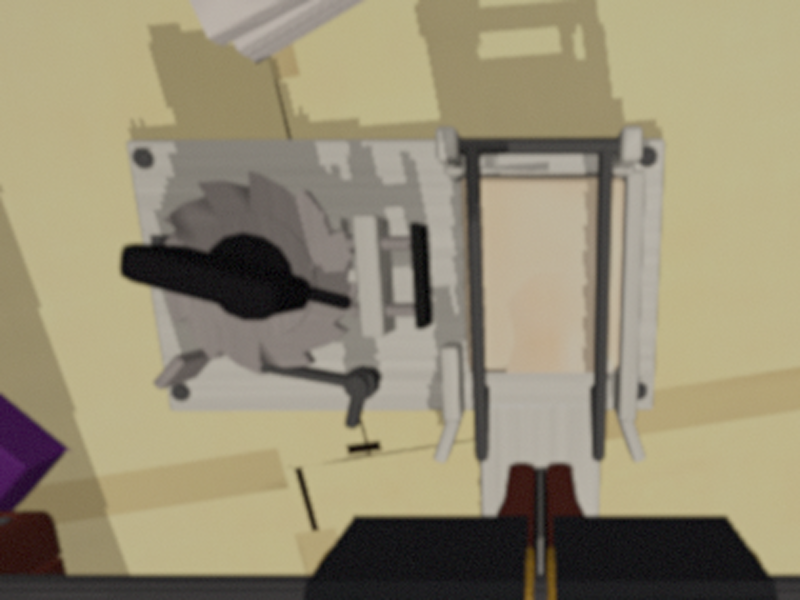

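Run:
```python
from h import *
y0=TH+75
ctrl.gripper_open()
ctrl.reach(j2w(42,120,110),rot(y0)); st()
h=ctrl.servo_line(j2w(42,120,53),rot(y0),v=120,force_limit=8); st(h)
ctrl.grasp(30); st("grip")
for d in (5,15,28):
    ctrl.servo_line(j2w(42,120,53),rot(y0-d),v=100); st(d)
print(np.round(ctrl.observe()["q"],2))
```

```text
20.1 jig [ 41.8 119.7 110. ] F along x 1.1 [ 1.2  0.3 -0.5] tq [-0.05 -0.05  0.01] open 88.2 pad 0.0
False 20.7 jig [ 42.3 119.8  53.2] F along x 0.1 [0.2 0.7 0.8] tq [-0.   -0.07 -0.01] open 87.8 pad 0.0
grip 21.9 jig [ 41.8 120.   53. ] F along x 0.3 [ 0.3  0.1 -0.3] tq [0.02 0.   0.06] open 13.9 pad 30.0
5 22.1 jig [ 41.8 120.   52.9] F along x -1.2 [-1.1  1.1  0.4] tq [0.06 0.05 0.07] open 13.8 pad 30.0
15 22.4 jig [ 41.7 120.1  52.9] F along x -1.6 [-1.5  0.2  0.8] tq [0.07 0.16 0.07] open 13.9 pad 30.0
28 22.8 jig [ 41.7 120.1  53. ] F along x -2.6 [-2.3  1.8  1.6] tq [0.23 0.29 0.08] open 13.6 pad 30.0
[-0.1   0.65  1.49  0.    1.01  0.81]
```

Run:
```python
from h import *
y0=TH+75
for d in (45,65,85,100,112,120,126.5):
    ctrl.servo_line(j2w(42,120,53),rot(y0-d),v=100); st(d)
ctrl.wait(.3)
for d in (123,121): ctrl.servo_line(j2w(42,120,53),rot(y0-d),v=100); st(d)
ctrl.gripper_open(); ctrl.wait(.3); st()
ctrl.servo_line(j2w(42,120,110),v=150)
ctrl.reach(j2w(-40,60,170),rot(TH)); ctrl.wait(.3)
im,C,K=wrist("end"); st()
cv2.imwrite("pics/endc.png",cv2.resize(im[0:250,80:413,::-1],(800,600),interpolation=2))
def pj(*p): return np.round((w2px([j2w(*p)],C,K)[0]-[80,0])*2.4,0)
a=np.radians(135);print("hub",pj(42,120,36),"pointer wanted",pj(42+42*np.cos(a),120+42*np.sin(a),36))
```

```text
45 23.3 jig [ 41.6 120.2  52.9] F along x -3.5 [-3.2  1.6  2. ] tq [0.34 0.5  0.05] open 13.7 pad 30.0
65 23.8 jig [ 41.6 120.3  53. ] F along x -3.6 [-3.   3.7  2.9] tq [0.57 0.58 0.09] open 13.5 pad 30.0
85 24.3 jig [ 41.5 120.4  52.9] F along x -4.4 [-3.7  4.4  2.1] tq [0.7  0.62 0.12] open 13.8 pad 30.0
100 24.7 jig [ 41.6 120.5  53. ] F along x -3.7 [-3.   5.   1.8] tq [0.77 0.57 0.12] open 14.1 pad 30.0
112 25.0 jig [ 41.6 120.6  53. ] F along x -3.6 [-2.9  4.7  3.1] tq [0.79 0.51 0.17] open 13.8 pad 30.0
120 25.3 jig [ 41.7 120.6  53. ] F along x -4.0 [-3.2  5.3  2.2] tq [0.78 0.48 0.16] open 14.1 pad 30.0
126.5 25.6 jig [ 41.7 120.7  52.9] F along x -3.7 [-3.1  4.4  2.5] tq [0.87 0.55 0.25] open 14.0 pad 30.0
123 26.1 jig [ 41.6 120.6  53. ] F along x -4.4 [-3.7  4.7  2.6] tq [0.84 0.53 0.3 ] open 13.8 pad 30.0
121 26.4 jig [ 41.6 120.6  52.9] F along x -3.8 [-3.   5.4  3.4] tq [0.86 0.58 0.24] open 13.4 pad 30.0
 27.9 jig [ 42. 120.  53.] F along x -0.4 [-0.4  0.  -0.7] tq [ 0.12 -0.01 -0.03] open 87.8 pad 0.0
 29.6 jig [-39.9  60.2 169.6] F along x -0.7 [-0.6  0.5  0.8] tq [0.03 0.02 0.  ] open 88.0 pad 0.0
hub [279. 263.] pointer wanted [212. 336.]
```

View pics/endc.png

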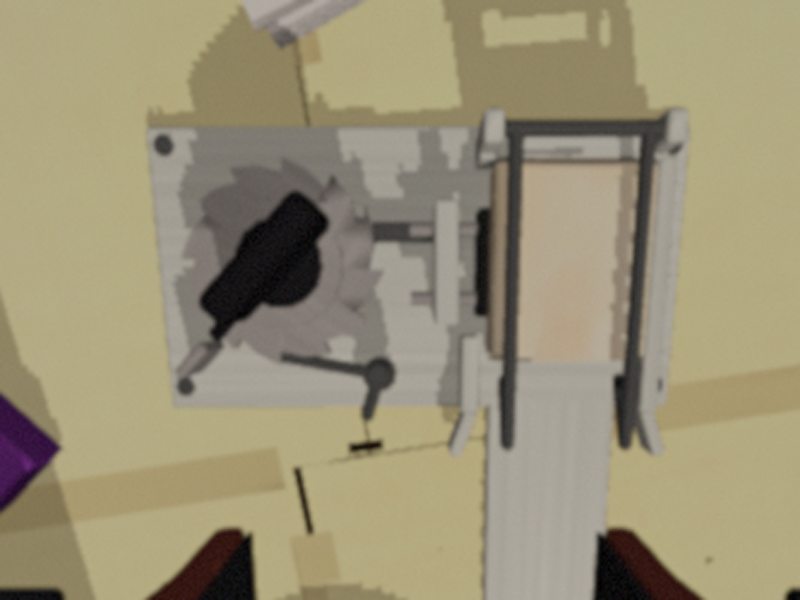

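The last picture shows the pointer tip at about (217, 333), in line with the rib. The pad is against the bar, the bar is on the stop, and the catch is behind its tail.

```bash
python3 -c "
from rig import ctrl
print(ctrl.sign_off())"
```

```text
the job is handed in; nothing more can be done
None
```

The job is handed in at about 30 s of the 62 s allowed: the bar is home with the catch down behind it, and the knob's pointer is at the rib, held there by the pawl with the pad on the bar.

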